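# Load the bench press, shut its carrier and make one stroke

### The job

Lay the loose aluminium U-channel, open side up as it lies now, into the empty pocket of the bench press's pulled-out carrier and let go of it; push the carrier fully home under the press head. Only then turn the handwheel clockwise (seen from above) through exactly one full turn, so that its crank stops back at the brass pointer. Never overrun the pointer by much, leave the other offcuts and tools where they lie, and finish clear of the machine.

Things in the scene. Friction and masses are not known exactly. Their poses are not given: they have to be found in the camera images.
- press: Grey C-frame bench press, bolted down. Origin on the table below the ram axis; own -x faces the robot, the carrier pulls out to own +y, gearbox and handwheel at own -y. Base plate x -85 to 85, y -215 to 160, 16 mm thick. Head x -75 to 75, y -58 to 58, z 95 to 150 mm, open below but for a column at x -80 to -45. A round cover on the head reaches z 180 mm. The steel crank disc on the head's +x face turns with the handwheel.
- carrier (a joint): How far the carrier, a steel tray 62 (press x) by 122 mm (press y), is pulled out along press +y, in m: 0 = fully home under the head (hard stop), 0.17 = fully out. About 3 N of friction (plus 12 N per m/s); it stays where it is left.
- carrier_floor (a point): Centre of the carrier's pocket floor, 30 mm above the table; moves with the carrier, axes parallel to the press's. Pocket 50 mm along press x by 110 mm along press y, inside a rim 8 mm high and 6 mm thick.
- push_plate (a point): On the outer (press +y) face of the upright dark steel plate at the carrier's outer end, on its centre line, 80 mm above the table. Plate 60 mm wide (press x), 8 mm thick, its top 95 mm above the table. Push it towards press -y to shut the carrier; shut, its inner face is 3 mm from the head.
- channel: Aluminium U-channel offcut, 100 mm long (own x), 40 mm wide (own y), 45 mm high, walls 4 mm, open at the top, about 0.13 kg. Origin: centre of its underside. Grasp it across its width. It lies in one of three places on the table, angle_piece and solid_bar in the others. In the pocket its length runs along press y, either way round.
- handwheel (a joint): Angle of the handwheel, rad: 0 at the start (crank at the brass pointer, on the side facing the robot), grows clockwise seen from above, 6.283 after one turn. No stop and no detent at one turn; about 0.18 N m of friction, stays where it is left.
- wheel_centre (a point): On the vertical axis of the handwheel (dark steel disc 150 mm across, rim top 165 mm above the table), 167 mm above the table, 145 mm from the ram axis towards press -y. The gearbox under it: press x -70 to 70, y -210 to -75 mm, top at 140 mm.
- crank_grip (a point): Point on the axis of the upright crank grip, 201 mm above the table; goes round with the wheel on a circle of 55 mm radius. The grip is a black cylinder 24 mm across, from 171 to 226 mm above the table, that spins freely on its pin, so the gripper need not turn with it.
- angle_piece: Bystander: aluminium L-angle offcut, 100 by 40 by 45 mm, only one upright wall. Origin: centre of its underside.
- solid_bar: Bystander: solid aluminium bar offcut, 100 by 40 by 45 mm. Origin: centre of its underside.
- screwdriver: Bystander: screwdriver lying flat on the table.
- wrench: Bystander: steel wrench lying flat on the table.
- oil_can: Bystander: grey can 60 mm across, 150 mm high, behind the press. Origin: centre of its underside.
- brush: Bystander: bench brush lying behind the press.

How it is judged:
By the outcome, as a careful person would: the job done as asked, in the order asked, and still so for the second after the job is handed in, with the robot touching nothing.
It also fails if it takes over 72 s, if anything falls off the work surface, if the arm or the gripper's body presses on something with over 40 N, if the wrist force passes 120 N, or if a joint passes its speed limit or range.

### The arm

A 6-joint arm with a two-finger parallel gripper is mounted at the origin on the work surface. World frame = base frame: x ahead of the robot, y to its left, z up, the work surface at z = 0. Lengths are in m, angles in rad, forces in N, time in s.
With the tool pointing down it reaches from about 0.325 to 0.925 m from the base axis. Payload 3.1 kg.
Tool frame: the origin (TCP) lies at the centre of the arm's flange, where the gripper is bolted on; the fingertips stand 173 mm ahead of it and the grasp point (between the pads) lies 155 mm ahead of it; z points along the fingers, y is the line along which they close (so a half turn about z gives the same grasp; the last joint's range is limited). The gripper opens to 85 mm and grips with 20 to 120 N. Pads are 22 mm wide; open, the fingers measure 114 mm over their backs; the gripper's body (76 mm by 85 mm) begins 54 mm behind the grasp point. The pads swing forward as they close: fully open they stand 13 mm farther back than shut.
Start: joints at [-1.29, 0.217, 1.613, -0, 1.311, -0.112], TCP at [0.239, -0.577, 0.405] pointing down, gripper open.
Joint ranges: [-2.75, 2.75], [-0.78, 2.1], [0.31, 2.55], [-1.13, 4.27], [0.13, 2.63], [-2.58, 2.58]. Speed limits (rad/s): [2.79, 2.79, 3.14, 3.14, 3.14, 3.14].

### API

Orientations are given as a rotation vector (axis times angle).
In Python, from cell import manip, optics gives the robot as it stands.
- The arm moves only by the shell command python3 -m handwheel 'ROWS'. ROWS is JSON, one flat list of numbers, 7 for each row, row after row: the opening, from 0 (shut) to 1 (fully open), then the shift along the tool's x, y, z in units of 25 mm (1.0 is 25 mm), then the turn, a rotation vector about the tool's x, y, z in units of 6 degrees (1.0 is 6 degrees). In form: [claw, tx, ty, tz, ax, ay, az, claw, tx, ty, tz, ax, ay, az, ...]. A call has 1 to 5 rows; each row shifts and turns the commanded pose from where the row before left it, along the tool's axes as they then stand; what a row does not reach is not made up. A row lasts 1/8 s, in which the tool goes at most 62.5 mm and 10.7 degrees, less where a joint would pass 70% of its speed; a pose out of reach is approached as far as the arm can. A call is refused whole if a number of a shift passes 1 or a number of a turn 1, either way. A call with a gripper value outside its range is refused whole. The fingers move at their own pace and stop on an object; the grip force is fixed at half the most. Time passes only in rows, so rows that do not move let the fingers close. It gives the time, the measured TCP pose, the force, the opening and the grip force at its end, in the units of the state.
- manip.sense(): the state, without advancing time (a new reading comes with each control period).
- optics.grab_frame(name): name is "scene" or "top" or "wrist"; returns a dict with "color" (384x512x3 uint8, red, green, blue), "range_z" (384x512 float32, m along the optical axis (not along the pixel's ray), 0 where there is no reading), "fx", "fy", "cx", "cy" (pixels), "distortion" ([k1, k2, p1, p2, k3] as OpenCV has them; the pictures are not rectified), "rvec" (rotation vector, rad) and "tvec" (3), from world to camera coordinates, as OpenCV has them. Camera axes: x right, y down, z forward; pixel columns grow to the right and rows downward; lengths in m; the calibration is good to about 2 mm. A picture is of the moment at which its call begins.
- manip.job_done(): hands the job in; it is judged then, once.
The state is a dict: "clock": time; "qpos": joint angles; "qd": joint speeds; "effort": joint torques, N m; "ee_pos": TCP position; "ee_rot": TCP orientation; "force": force on the tool from outside, world axes, zero at the start; "moment": the same for the moment, N m; "grip_width": finger opening in m; "grasp_force": force on a finger pad.
Only numpy, scipy, OpenCV 4.12 (cv2) and the standard library are available. Lean on these libraries where they do the work, as an engineer would, in place of code of your own. Each camera call takes 0.05 s, during which the arm holds its last target. There are 200 camera calls.

## Working session

There is one attempt and no reset: what is moved stays moved. The work goes in short steps, Python scripts to look and compute and a shell command to move; the robot and the scene stay as the last step left them, time stands still between calls to the robot, and variables do not carry over. Pictures are saved under pics/ and viewed, at most 10 in all, crops included, and the job is handed in when it is done.

```bash
ls; mkdir -p pics; python3 - <<'E'
from cell import manip, optics
import cv2, numpy as np
s=manip.sense(); print({k:np.round(v,3) for k,v in s.items()})
ims=[]
for n in ["scene","top"]:
    f=optics.grab_frame(n); np.save(f"pics/{n}.npy",f,allow_pickle=True)
    cv2.imwrite(f"pics/{n}0.png",cv2.resize(f["color"][:,:,::-1],(768,576)))
    print(n,f["fx"],f["cx"],f["cy"],f["distortion"],f["rvec"],f["tvec"],(f["range_z"]>0).mean())
E
```

```text
pics
{'clock': np.float64(0.0), 'qpos': array([-1.29 ,  0.218,  1.615, -0.   ,  1.311, -0.112]), 'qd': array([ 0.   ,  0.001, -0.   ,  0.   , -0.   ,  0.002]), 'effort': array([-0.0000e+00, -3.9685e+01, -3.0385e+01, -0.0000e+00,  1.0000e-02,
       -0.0000e+00]), 'ee_pos': array([ 0.239, -0.577,  0.403]), 'ee_rot': array([-3.079, -0.612,  0.   ]), 'force': array([0.019, 0.3  , 0.05 ]), 'moment': array([ 0.003, -0.016, -0.059]), 'grasp_force': np.float64(0.0), 'grip_width': np.float64(0.086)}
scene 465.0440687292907 259.4746691950993 182.9480351873621 [-0.14490174  0.          0.          0.          0.        ] [ 2.45349814  0.61003728 -0.17532597] [-0.52072223 -0.15168945  1.57372099] 0.9961090087890625
top 347.3423213613243 255.219748318902 190.4661146586685 [-0.03180036  0.          0.          0.          0.        ] [ 2.18035877 -2.19402836  0.08349742] [-0.01548994  0.577141    1.12717623] 0.9960581461588541
```

View pics/top0.png

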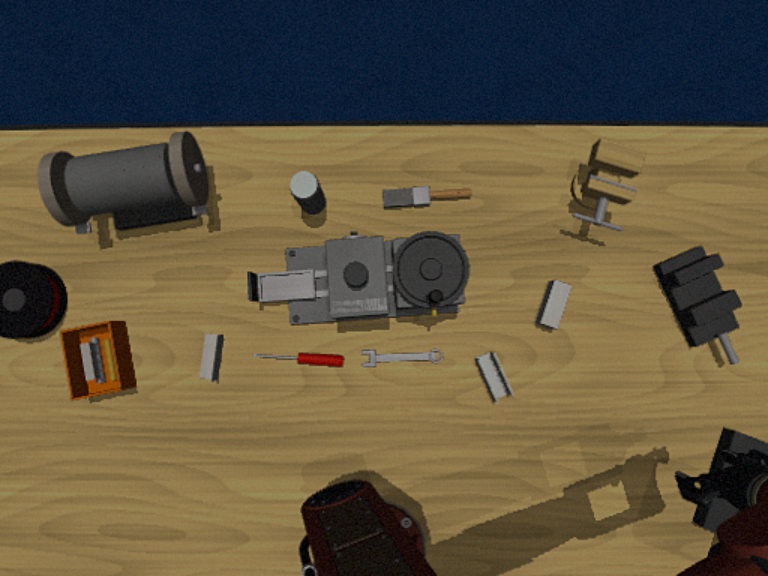

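View pics/scene0.png

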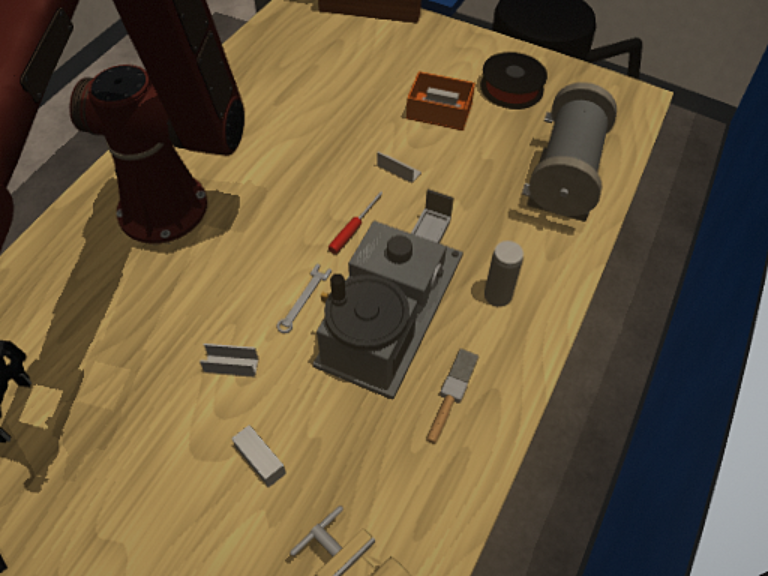

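The top view shows the channel, with two walls and an open top, at about (494,377) of the 768-wide picture. The angle is at (212,357) and the bar at (555,303). The press head is at (356,277), the wheel at (431,270), its grip at (436,297), and the carrier at (285,286), pulled out to the left with the push plate at (252,286).

```bash
cat > h.py <<'E'
from cell import manip, optics
import cv2, numpy as np
from scipy.spatial.transform import Rotation as R
def cloud(f):
    h,w=f["range_z"].shape
    K=np.array([[f["fx"],0,f["cx"]],[0,f["fy"],f["cy"]],[0,0,1.]])
    u,v=np.meshgrid(np.arange(w),np.arange(h))
    n=cv2.undistortPoints(np.stack([u,v],-1).reshape(-1,1,2).astype(float),K,np.array(f["distortion"])).reshape(h,w,2)
    z=f["range_z"].astype(float)
    P=np.dstack([n*z[...,None],z])
    Rm=R.from_rotvec(f["rvec"]).as_matrix()
    return (P-np.array(f["tvec"]))@Rm   # R^T (p-t)
def rect(p):
    r=cv2.minAreaRect((p[:,:2]*1000).astype(np.float32)); return np.round(r[0],1),np.round(r[1],1),round(r[2],1),len(p)
E
python3 - <<'E'
from h import *
f=np.load("pics/top.npy",allow_pickle=True).item(); W=cloud(f)
def reg(u0,u1,v0,v1,z0,z1):
    p=W[int(v0/1.5):int(v1/1.5),int(u0/1.5):int(u1/1.5)].reshape(-1,3); return p[(p[:,2]>z0)&(p[:,2]<z1)]
t=reg(300,500,400,440,-.05,.05);print("table z",np.median(t[:,2]),t[:,2].std())
for n,a in dict(channel=(465,525,340,410,.03,.06),chall=(465,525,340,410,.012,.06),bar=(530,580,270,335,.03,.06),angle=(190,235,325,390,.03,.06),head=(320,392,225,330,.142,.158),cover=(335,375,250,300,.17,.19),wheel=(388,475,225,315,.157,.175),grip=(415,455,275,315,.205,.24),carr=(245,325,260,310,.022,.05),plate=(235,275,260,310,.07,.105),base=(280,475,230,330,.008,.024)).items():
    p=reg(*a); print(n,*rect(p),np.round(np.median(p,0)*1000,1) if len(p) else "")
E
```

```text
table z -0.00039030254283873553 0.002809930421382692
channel [ 378.  -258.6] [99.1 41.8] 21.2 122 [ 378.1 -256.9   43.4]
chall [ 377.8 -258.7] [99.6 41.9] 21.3 173 [ 379.4 -257.3   40.8]
bar [ 533.9 -391.3] [ 42.2 100.7] 70.2 419 [ 532.4 -389.9   44.3]
angle [421.2 346.5] [ 6.  97.1] 83.1 83 [421.  345.8  42.6]
head [593.5  33.8] [168.1 116. ] 3.9 1865 [584.2  32.2 149.5]
cover [588.9  33.6] [43.4 45.9] 0.8 218 [588.7  33.4 179.5]
wheel [ 599.  -111.1] [147.6 148.9] 53.1 1814 [ 599.9 -110.3  160.9]
grip [ 544.6 -114.1] [21.5 22.6] 61.4 63 [ 544.  -114.9  225.1]
carr [585.7 183.4] [ 76.1 143.6] 5.3 768 [579.  191.7  30.6]
plate [573.6 256.9] [58.6  8.9] 4.0 86 [575.  254.7  92. ]
base [592.5  -8.7] [170.3 405.1] 3.9 1475 [550.2 120.9  16. ]
```

```bash
cat >> h.py <<'E'
O=np.array([.5889,.0336]); YAW=3.95
def press(x,y,z=0):
    c,s=np.cos(np.radians(YAW)),np.sin(np.radians(YAW)); return np.array([O[0]+c*x-s*y,O[1]+s*x+c*y,z])
def go(p,yaw=None,tilt=None):
    s=manip.sense(); Rm=R.from_rotvec(s["ee_rot"])
    print("t %.2f"%s["clock"],"pos",np.round(s["ee_pos"],4),"F",np.round(s["force"],1),"w %.4f gf %.1f"%(s["grip_width"],s["grasp_force"]))
    x=Rm.as_matrix()[:,0]; print("xaxis yaw",np.degrees(np.arctan2(x[1],x[0])).round(2),"zaxis",Rm.as_matrix()[:,2].round(3))
    print("shift units now",np.round(Rm.inv().apply(np.array(p)-s["ee_pos"])/.025,2))
    if yaw is not None:
        T=R.from_euler("z",yaw,degrees=True)*R.from_euler("x",180,degrees=True)
        if tilt: T=R.from_rotvec(np.radians(tilt)*press(1,0)-0) if False else R.from_rotvec(np.radians(tilt)*np.array([np.cos(np.radians(YAW)),np.sin(np.radians(YAW)),0]))*T
        print("turn units",np.round(np.degrees((Rm.inv()*T).as_rotvec())/6,2),"shift units after turn",np.round(T.inv().apply(np.array(p)-s["ee_pos"])/.025,2))
E
python3 - <<'E'
from h import *
f=np.load("pics/top.npy",allow_pickle=True).item(); W=cloud(f).reshape(-1,3)
c,s=np.cos(np.radians(YAW)),np.sin(np.radians(YAW))
d=W[:,:2]-O; L=np.c_[d[:,0]*c+d[:,1]*s,-d[:,0]*s+d[:,1]*c,W[:,2]]*1000
m=(abs(L[:,0])<45)&(L[:,1]>85)&(L[:,1]<240)
for a,b in((34,42),(26,33),(85,100)):
    q=L[m&(L[:,2]>a)&(L[:,2]<b)]; print(a,len(q),np.percentile(q,[1,5,50,95,99],axis=0).round(1).tolist())
go([.378,-.2586,.188],21.2)
E
```

```text
34 214 [[-30.1, 97.9, 34.1], [-29.4, 99.7, 34.6], [-0.2, 163.2, 37.9], [30.7, 219.6, 41.1], [31.3, 220.7, 41.8]]
26 452 [[-23.4, 97.8, 26.2], [-21.6, 108.4, 26.8], [1.6, 160.0, 29.6], [24.2, 209.7, 32.5], [25.8, 214.1, 32.9]]
85 61 [[-26.6, 219.6, 87.6], [-23.6, 219.9, 87.9], [1.3, 222.7, 93.8], [26.5, 227.8, 97.8], [29.4, 228.1, 98.7]]
t 0.10 pos [ 0.2392 -0.577   0.4035] F [ 0.1 -0.5  0.1] w 0.0851 gf 0.0
xaxis yaw 22.51 zaxis [-0.001  0.002 -1.   ]
shift units now [10.   -9.62  8.64]
turn units [-0.02 -0.    0.22] shift units after turn [ 9.78 -9.87  8.62]
```

```bash
python3 -m handwheel '[1,1,-1,0,0,0,0.2, 1,1,-1,0.2,0,0,0, 1,1,-1,0.4,0,0,0, 1,1,-1,0.4,0,0,0, 1,1,-1,0.4,0,0,0]'; python3 -m handwheel '[1,1,-1,0.4,0,0,0, 1,1,-1,0.4,0,0,0, 1,1,-1,0.4,0,0,0, 1,1,-1,0.4,0,0,0, 1,0.7,-0.8,0.4,0,0,0]'; python3 - <<'E'
from h import *
go([.378,-.2586,.188],21.2)
f=optics.grab_frame("wrist"); cv2.imwrite("pics/w1.png",f["color"][:,:,::-1])
W=cloud(f).reshape(-1,3)
p=W[(abs(W[:,0]-.378)<.075)&(abs(W[:,1]+.2586)<.075)&(W[:,2]>.03)&(W[:,2]<.06)]; print(rect(p))
E
```

```text
clock: 0.72
ee_pos: [0.3098, -0.4139, 0.3689]
ee_rot: [-3.087, -0.58, 0.0]
force: [0.1, -0.1, 0.0]
grip_width: 0.0849
grasp_force: 0.0
clock: 1.35
ee_pos: [0.3756, -0.2592, 0.319]
ee_rot: [-3.087, -0.582, 0.0]
force: [0.1, 0.3, -0.1]
grip_width: 0.0851
grasp_force: 0.0
t 1.35 pos [ 0.3756 -0.2592  0.319 ] F [ 0.1  0.3 -0.1] w 0.0851 gf 0.0
xaxis yaw 21.34 zaxis [-0.     0.001 -1.   ]
shift units now [0.1  0.01 5.24]
turn units [-0.01  0.    0.02] shift units after turn [0.1  0.01 5.24]
(array([ 377.3, -259. ]), array([100.,  40.]), 23.4, 1446)
```

View pics/w1.png

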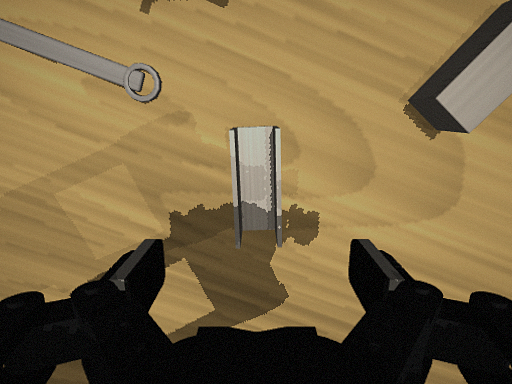

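The wrist view shows the open channel at (257,185), between the fingers and square to them within about 2°. Its outline measures 100x40 mm at 23.4°.

```bash
python3 -m handwheel '[1,0.07,0.02,1,0,0,-0.33, 1,0,0,1,0,0,0, 1,0,0,1,0,0,0, 1,0,0,1,0,0,0, 1,0,0,0.8,0,0,0]'; python3 -m handwheel '[1,0,0,0.44,0,0,0, 0.3,0,0,0,0,0,0, 0.3,0,0,0,0,0,0, 0,0,0,0,0,0,0, 0,0,0,0,0,0,0]';  python3 -m handwheel '[0,0,0,0,0,0,0, 0,0,0,0,0,0,0, 0,0,0,-0.5,0,0,0, 0,0,0,-0.5,0,0,0, 0,0,0,-1,0,0,0]'
```

```text
clock: 2.02
ee_pos: [0.3768, -0.2606, 0.1985]
ee_rot: [-3.076, -0.634, 0.001]
force: [-0.0, 0.3, -0.8]
grip_width: 0.0855
grasp_force: 0.0
clock: 2.65
ee_pos: [0.3779, -0.2611, 0.1899]
ee_rot: [3.075, 0.634, 0.002]
force: [-0.1, -0.8, 2.9]
grip_width: 0.0392
grasp_force: 62.5
clock: 3.28
ee_pos: [0.3766, -0.2599, 0.2386]
ee_rot: [-3.075, -0.634, 0.003]
force: [-0.2, 1.0, -1.0]
grip_width: 0.0393
grasp_force: 62.0
```

```bash
python3 -m handwheel '[0,0,0,-1,0,0,-1, 0,0,0,-1,0,0,-1, 0,0,0,-0.5,0,0,-1, 0,0,0,0,0,0,-1, 0,0,0,0,0,0,-1]'; python3 -m handwheel '[0,0,0,0,0,0,-1, 0,0,0,0,0,0,-1, 0,0,0,0,0,0,-1, 0,0,0,0,0,0,-1, 0,0,0,0,0,0,-1]';python3 -m handwheel '[0,0,0,0,0,0,-1, 0,0,0,0,0,0,-0.75, 0,0,0,0,0,0,0]'; python3 - <<'E'
from h import *
go(press(0.0003,.1593,.28),93.95)
E
```

```text
clock: 3.9
ee_pos: [0.3771, -0.2604, 0.302]
ee_rot: [2.805, 1.413, 0.0]
force: [0.2, -0.1, -1.8]
grip_width: 0.0391
grasp_force: 62.0
clock: 4.53
ee_pos: [0.377, -0.2603, 0.3016]
ee_rot: [-2.344, -2.092, -0.0]
force: [0.1, 0.3, -2.0]
grip_width: 0.0393
grasp_force: 62.0
clock: 4.9
ee_pos: [0.3771, -0.2604, 0.3016]
ee_rot: [2.148, 2.292, 0.0]
force: [0.5, -0.9, -1.4]
grip_width: 0.0391
grasp_force: 62.0
t 4.90 pos [ 0.3771 -0.2604  0.3016] F [ 0.5 -0.9 -1.4] w 0.0391 gf 62.0
xaxis yaw 93.73 zaxis [ 0. -0. -1.]
shift units now [17.56  9.21  0.86]
turn units [ 0.    0.   -0.04] shift units after turn [17.52  9.27  0.86]
```

```bash
python3 -m handwheel '[0,1,0,0,0,0,0, 0,1,0.2,0,0,0,0, 0,1,0.2,0,0,0,0, 0,1,0.2,0,0,0,0, 0,1,0.2,0,0,0,0]'; python3 -m handwheel '[0,1,0.2,0,0,0,0, 0,1,0.2,0,0,0,0, 0,1,0,0,0,0,0, 0,1,0,0,0,0,0, 0,1,0,0,0,0,0]';python3 -m handwheel '[0,1,0,0,0,0,0, 0,1,0,0,0,0,0, 0,1,0,0,0,0,0, 0,1,0,0,0,0,0, 0,1,0,0,0,0,0]';python3 -m handwheel '[0,1,1,0,0,0,0, 0,1,1,0,0,0,0, 0,0.5,1,0,0,0,0, 0,0,1,0,0,0,0, 0,0,1,0,0,0,0]';python3 -m handwheel '[0,0,1,0,0,0,0, 0,0,1,0,0,0,0, 0,0,1,0,0,0,0, 0,0,0,0,0,0,0]'; python3 - <<'E'
from h import *
go(press(0.0003,.1593,.23),93.95)
f=optics.grab_frame("wrist"); cv2.imwrite("pics/w2.png",f["color"][:,:,::-1])
E
```

```text
clock: 5.52
ee_pos: [0.3889, -0.1336, 0.3015]
ee_rot: [2.149, 2.292, 0.0]
force: [-0.3, -0.3, -1.1]
grip_width: 0.0393
grasp_force: 62.0
clock: 6.15
ee_pos: [0.3905, -0.0083, 0.3015]
ee_rot: [2.148, 2.292, 0.0]
force: [-0.3, 0.9, -1.1]
grip_width: 0.039
grasp_force: 62.0
clock: 6.78
ee_pos: [0.3822, 0.1164, 0.3015]
ee_rot: [2.148, 2.292, 0.0]
force: [-0.0, 0.7, -1.6]
grip_width: 0.0388
grasp_force: 62.0
clock: 7.4
ee_pos: [0.5036, 0.1866, 0.3013]
ee_rot: [-2.148, -2.293, 0.0]
force: [-0.0, 0.0, -1.9]
grip_width: 0.0388
grasp_force: 62.0
clock: 7.9
ee_pos: [0.5791, 0.1911, 0.3016]
ee_rot: [2.148, 2.291, 0.001]
force: [0.4, 0.1, -1.0]
grip_width: 0.0389
grasp_force: 62.0
t 7.90 pos [0.5791 0.1911 0.3016] F [ 0.4  0.1 -1. ] w 0.0389 gf 62.0
xaxis yaw 93.69 zaxis [ 0.001  0.    -1.   ]
shift units now [ 0.06 -0.03  2.86]
turn units [ 0.01 -0.   -0.04] shift units after turn [ 0.06 -0.03  2.86]
```

View pics/w2.png

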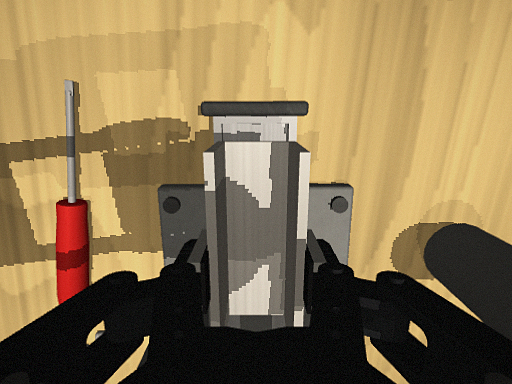

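The wrist view shows the channel at (256,230), lined up over the carrier, with the push plate beyond it at (255,108).

```bash
python3 -m handwheel '[0,0.06,-0.03,0.8,0,0,-0.04, 0,0,0,0.8,0,0,0, 0,0,0,0.8,0,0,0, 0,0,0,0.5,0,0,0, 0,0,0,0.2,0,0,0]'; python3 -m handwheel '[0,0,0,0.1,0,0,0, 0,0,0,0.04,0,0,0, 0,0,0,0,0,0,0]'
```

```text
clock: 8.57
ee_pos: [0.5765, 0.1925, 0.222]
ee_rot: [-2.141, -2.297, 0.003]
force: [-1.1, 0.0, -1.5]
grip_width: 0.0392
grasp_force: 62.0
clock: 8.95
ee_pos: [0.5774, 0.1927, 0.2209]
ee_rot: [2.142, 2.298, 0.002]
force: [-0.5, -0.3, -1.8]
grip_width: 0.0391
grasp_force: 62.0
```

```bash
python3 -m handwheel '[0,0,0,0.04,0,0,0, 0.7,0,0,0,0,0,0, 0.7,0,0,0,0,0,0, 0.7,0,0,0,0,0,0, 0.7,0,0,-0.2,0,0,0]';python3 -m handwheel '[0.7,0,0,-0.5,0,0,0, 0.7,0,0,-0.8,0,0,0, 0.7,0,0,-1,0,0,0, 0.7,0,0,-1,0,0,0, 0.7,0,0,-1,0,0,0]'; python3 - <<'E'
from h import *
go(press(0,.29,.25),93.95,-24); go(press(0,.29,.25),93.95,24)
c,s=np.cos(np.radians(YAW)),np.sin(np.radians(YAW))
f=optics.grab_frame("wrist"); W=cloud(f).reshape(-1,3)
cv2.imwrite("pics/w3.png",f["color"][:,:,::-1])
d=W[:,:2]-O; L=np.c_[d[:,0]*c+d[:,1]*s,-d[:,0]*s+d[:,1]*c,W[:,2]]*1000
for a,b,n in((68,82,"ch"),(88,100,"plate")):
    q=L[(abs(L[:,0])<45)&(L[:,1]>85)&(L[:,1]<240)&(L[:,2]>a)&(L[:,2]<b)]; print(n,np.median(q[:,2]).round(1),rect(q/1000))
E
```

```text
clock: 9.57
ee_pos: [0.5768, 0.1925, 0.2239]
ee_rot: [-2.142, -2.298, 0.001]
force: [0.3, -0.4, -0.1]
grip_width: 0.0599
grasp_force: 0.0
clock: 10.2
ee_pos: [0.5773, 0.1926, 0.3345]
ee_rot: [2.141, 2.297, 0.003]
force: [0.0, -0.1, -0.4]
grip_width: 0.0595
grasp_force: 0.0
t 10.20 pos [0.5773 0.1926 0.3345] F [ 0.  -0.1 -0.4] w 0.0595 gf 0.0
xaxis yaw 94.03 zaxis [ 0.002  0.    -1.   ]
shift units now [5.22 0.03 3.38]
turn units [ 0.03 -4.    0.01] shift units after turn [6.15 0.03 0.97]
t 10.20 pos [0.5773 0.1926 0.3345] F [ 0.  -0.1 -0.4] w 0.0595 gf 0.0
xaxis yaw 94.03 zaxis [ 0.002  0.    -1.   ]
shift units now [5.22 0.03 3.38]
turn units [0.02 4.   0.02] shift units after turn [3.39 0.03 5.21]
ch 75.4 (array([-1.000e-01,  1.596e+02]), array([40.1, 99.8]), 0.2, 1440)
plate 95.3 (array([  0.8, 224. ]), array([59.1,  8.3]), 0.1, 1134)
```

View pics/w3.png

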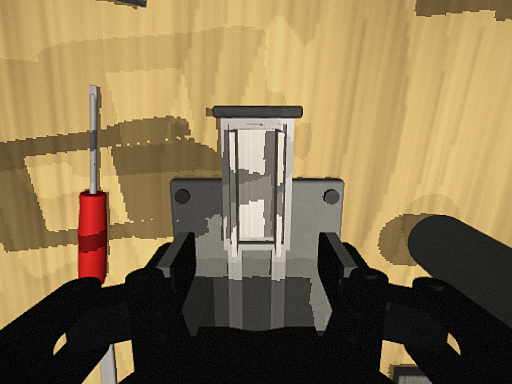

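The channel is seated in the pocket at (257,185). Its top is at 75 mm, it is centred, and it is released. The push plate's outer face is at press y of about 228 mm.

```bash
python3 -m handwheel '[0,1,0,0,0,0,0, 0,1,0,0,0,0,0, 0,1,0,0,0,0,0, 0,1,0,0,0,0,0, 0,1,0,0,0,0,0]'; python3 -m handwheel '[0,1,0,0,0,-1,0, 0,0.5,0,0,0,-1,0, 0,0,0,0,0,-1,0, 0,0,0,0,0,-1,0, 0,0,0,0,0,0,0]'; python3 - <<'E'
from h import *
go(press(0.0005,.325,.234),93.95,-24); print(manip.sense()["qpos"].round(2))
E
```

```text
clock: 10.88
ee_pos: [0.5683, 0.3183, 0.3326]
ee_rot: [2.142, 2.297, 0.002]
force: [0.3, 0.0, 0.5]
grip_width: 0.0001
grasp_force: 0.0
clock: 11.5
ee_pos: [0.5654, 0.3557, 0.3303]
ee_rot: [1.913, 2.055, -0.406]
force: [0.2, 0.9, -0.3]
grip_width: -0.0
grasp_force: 0.0
t 11.50 pos [0.5654 0.3557 0.3303] F [ 0.2  0.9 -0.3] w -0.0000 gf 0.0
xaxis yaw 94.09 zaxis [ 0.029 -0.405 -0.914]
shift units now [1.64 0.07 3.49]
turn units [ 0.01 -0.01  0.02] shift units after turn [1.64 0.07 3.48]
[ 0.53  0.44  1.5  -0.38  1.41  0.56]
```

```bash
python3 -m handwheel '[0,1,0.07,0,0,0,0, 0,0.64,0,1,0,0,0, 0,0,0,1,0,0,0, 0,0,0,1,0,0,0, 0,0,0,0.48,0,0,0]'; python3 -m handwheel '[0,0,0,0,0,0,0]'; python3 - <<'E'
from h import *
go(press(0.0005,.325,.234),93.95,-24)
go(press(0.0005,.295,.234)); go(press(0.0005,.150,.234))
E
```

```text
clock: 12.12
ee_pos: [0.5666, 0.3569, 0.232]
ee_rot: [1.915, 2.055, -0.41]
force: [-0.7, 1.0, -0.4]
grip_width: -0.0
grasp_force: 0.0
clock: 12.25
ee_pos: [0.5669, 0.3568, 0.233]
ee_rot: [1.915, 2.054, -0.409]
force: [0.3, 0.4, -0.1]
grip_width: -0.0002
grasp_force: 0.0
t 12.25 pos [0.5669 0.3568 0.233 ] F [ 0.3  0.4 -0.1] w -0.0002 gf 0.0
xaxis yaw 94.04 zaxis [ 0.027 -0.406 -0.914]
shift units now [ 0.02  0.01 -0.05]
turn units [-0.01  0.    0.01] shift units after turn [ 0.02  0.01 -0.05]
t 12.25 pos [0.5669 0.3568 0.233 ] F [ 0.3  0.4 -0.1] w -0.0002 gf 0.0
xaxis yaw 94.04 zaxis [ 0.027 -0.406 -0.914]
shift units now [-1.07  0.01  0.44]
t 12.25 pos [0.5669 0.3568 0.233 ] F [ 0.3  0.4 -0.1] w -0.0002 gf 0.0
xaxis yaw 94.04 zaxis [ 0.027 -0.406 -0.914]
shift units now [-6.37  0.    2.8 ]
```

```bash
python3 -m handwheel '[0,-0.4,0,0.18,0,0,0, 0,-0.46,0,0.2,0,0,0, 0,-0.46,0,0.2,0,0,0, 0,-0.46,0,0.2,0,0,0, 0,-0.46,0,0.2,0,0,0]'; python3 -m handwheel '[0,-0.46,0,0.2,0,0,0, 0,-0.46,0,0.2,0,0,0, 0,-0.46,0,0.2,0,0,0, 0,-0.46,0,0.2,0,0,0, 0,-0.46,0,0.2,0,0,0]'; python3 - <<'E'
from h import *
go(press(0.0005,.150,.234),93.95,-24)
c,s=np.cos(np.radians(YAW)),np.sin(np.radians(YAW))
f=optics.grab_frame("top"); W=cloud(f).reshape(-1,3)
d=W[:,:2]-O; L=np.c_[d[:,0]*c+d[:,1]*s,-d[:,0]*s+d[:,1]*c,W[:,2]]*1000
f=optics.grab_frame("scene"); cv2.imwrite("pics/s2.png",cv2.resize(f["color"][80:240,180:380,::-1],(800,640))[:600])
E
```

```text
clock: 12.88
ee_pos: [0.5721, 0.2952, 0.2356]
ee_rot: [1.914, 2.053, -0.404]
force: [1.0, 4.5, 2.7]
grip_width: -0.0002
grasp_force: 2.1
clock: 13.5
ee_pos: [0.5761, 0.2325, 0.2351]
ee_rot: [1.914, 2.053, -0.406]
force: [1.9, 4.1, 1.2]
grip_width: -0.0002
grasp_force: 2.1
t 13.50 pos [0.5761 0.2325 0.2351] F [1.9 4.1 1.2] w -0.0002 gf 2.1
xaxis yaw 94.03 zaxis [ 0.029 -0.406 -0.914]
shift units now [-1.78 -0.02  0.84]
turn units [ 0.01 -0.    0.01] shift units after turn [-1.78 -0.02  0.84]
```

View pics/s2.png

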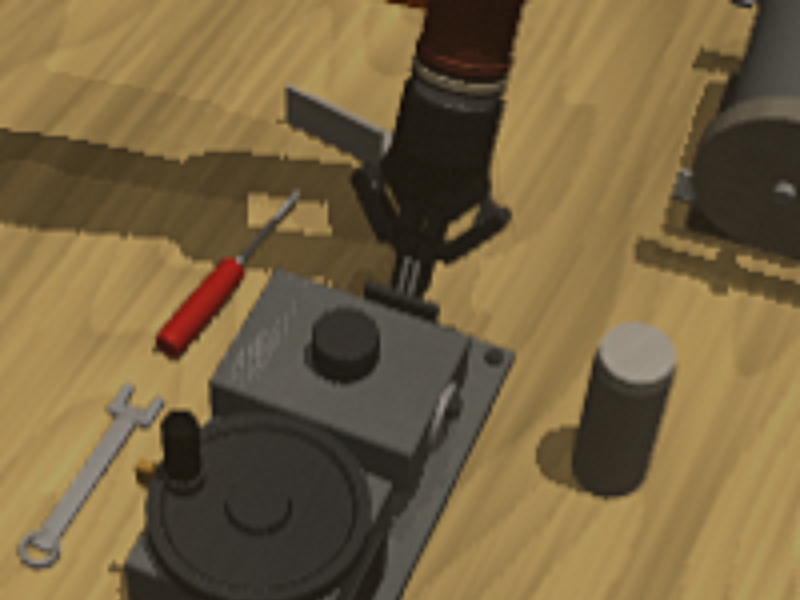

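The scene crop shows the fingertips on the push plate at (405,290), with the plate now close to the head and everything else undisturbed.

```bash
python3 -m handwheel '[0,-0.46,0,0.2,0,0,0, 0,-0.46,0,0.2,0,0,0, 0,-0.46,0,0.2,0,0,0, 0,-0.2,0,0.09,0,0,0]'; python3 -m handwheel '[0,-0.1,0,0.045,0,0,0, 0,-0.1,0,0.045,0,0,0]'; python3 -m handwheel '[0,-0.1,0,0.045,0,0,0]';  python3 -c "
from h import *
s=manip.sense()['ee_pos'][:2]-O;print(s@[-np.sin(np.radians(YAW)),np.cos(np.radians(YAW))])"
```

```text
clock: 14.1
ee_pos: [0.5782, 0.1891, 0.2345]
ee_rot: [1.916, 2.053, -0.411]
force: [-2.7, 3.7, -2.2]
grip_width: 0.0001
grasp_force: 1.7
clock: 14.35
ee_pos: [0.5792, 0.1847, 0.2352]
ee_rot: [1.914, 2.054, -0.408]
force: [-2.5, 3.4, -1.7]
grip_width: 0.0001
grasp_force: 1.6
clock: 14.48
ee_pos: [0.5795, 0.1821, 0.2354]
ee_rot: [1.914, 2.054, -0.407]
force: [-1.4, 4.0, -1.6]
grip_width: -0.0002
grasp_force: 1.6
0.1488335072756873
```

Close to the stop, so I go on in small steps until the force rises.

```bash
python3 -m handwheel '[0,-0.08,0,0.035,0,0,0]'; python3 -m handwheel '[0,-0.08,0,0.035,0,0,0]'; python3 - <<'E'
from h import *
c,s=np.cos(np.radians(YAW)),np.sin(np.radians(YAW))
for n in("scene","top"):
    f=optics.grab_frame(n); W=cloud(f).reshape(-1,3)
    d=W[:,:2]-O; L=np.c_[d[:,0]*c+d[:,1]*s,-d[:,0]*s+d[:,1]*c,W[:,2]]*1000
    q=L[(abs(L[:,0])<32)&(L[:,1]>58)&(L[:,1]<85)&(L[:,2]>88)&(L[:,2]<99)]; print(n,len(q),np.percentile(q,[5,50,95],axis=0).round(1).tolist())
E
```

```text
clock: 14.6
ee_pos: [0.5796, 0.1811, 0.2356]
ee_rot: [1.917, 2.055, -0.403]
force: [-3.8, 12.2, 1.4]
grip_width: 0.0002
grasp_force: 5.8
clock: 14.72
ee_pos: [0.5796, 0.1804, 0.2359]
ee_rot: [1.92, 2.056, -0.398]
force: [-5.0, 17.0, 1.7]
grip_width: -0.0001
grasp_force: 8.5Traceback (most recent call last):
  File "<stdin>", line 6, in <module>
    return _quantile_unchecked(
        a, q, axis, out, overwrite_input, method, keepdims, weights)
    return _ureduce(a,
                    func=_quantile_ureduce_func,
    ...<5 lines>...
                    overwrite_input=overwrite_input,
                    method=method)
    r = func(a, **kwargs)
    result = _quantile(arr,
                       quantiles=q,
    ...<2 lines>...
                       out=out,
                       weights=wgt)
    slices_having_nans = np.isnan(arr[-1, ...])
                                  ~~~^^^^^^^^^
IndexError: index -1 is out of bounds for axis 0 with size 0
```

```bash
python3 -m handwheel '[0,0.5,0,-0.22,0,0,0, 0,0.9,0,-0.4,0,0,0, 0,0.9,0,-0.4,0,0,0, 0,0,0,-1,0,0,0, 0,0,0,-1,0,0,0]';python3 -m handwheel '[0,0,0,-1,0,0,0, 0,0,0,-1,0,0,0, 0,0,0,-1,0,0,0, 0,0,0,-1,0,0,0]'; python3 - <<'E'
from h import *
c,s=np.cos(np.radians(YAW)),np.sin(np.radians(YAW))
for n in("scene","top"):
    f=optics.grab_frame(n); W=cloud(f).reshape(-1,3)
    d=W[:,:2]-O; L=np.c_[d[:,0]*c+d[:,1]*s,-d[:,0]*s+d[:,1]*c,W[:,2]]*1000
    q=L[(abs(L[:,0])<32)&(L[:,1]>58)&(L[:,1]<90)&(L[:,2]>85)&(L[:,2]<102)]; print(n,len(q))
    if len(q): print(rect(q/1000))
go(press(0,0,0),3.95)
E
```

```text
clock: 15.4
ee_pos: [0.5741, 0.2617, 0.2815]
ee_rot: [1.911, 2.053, -0.408]
force: [-0.1, 1.1, 0.2]
grip_width: 0.0001
grasp_force: 0.0
clock: 15.9
ee_pos: [0.5713, 0.3021, 0.3736]
ee_rot: [1.912, 2.052, -0.406]
force: [0.4, 0.3, 0.1]
grip_width: 0.0002
grasp_force: 0.0
scene 0
top 37
(array([ 0.7, 65.6]), array([59.6,  5.6]), 0.8, 37)
t 16.00 pos [0.5722 0.303  0.3765] F [0.1 0.1 0.4] w 0.0002 gf 0.0
xaxis yaw 93.94 zaxis [ 0.036 -0.404 -0.914]
shift units now [-3.76 -0.22 18.14]
turn units [ 3.19  3.07 14.78] shift units after turn [-0.08 10.8  15.06]
```

The plate is centred at press y of 65.6 mm, so the carrier is home against its stop. Next is the wheel.

```bash
python3 -m handwheel '[0.6,0,0,-0.6,0,1,0, 0.6,0,0,-0.6,0,1,0, 0.6,0,0,-0.6,0,1,0, 0.6,0,0,-0.6,0,1,0, 0.6,0,0,0,0,0,0]'; python3 - <<'E'
from h import *
go(press(-.055,-.145,.43),93.95)
E
```

```text
clock: 16.62
ee_pos: [0.5706, 0.3161, 0.4308]
ee_rot: [2.142, 2.295, 0.001]
force: [-0.1, 0.2, 0.2]
grip_width: 0.0508
grasp_force: 0.0
t 16.62 pos [0.5706 0.3161 0.4308] F [-0.1  0.2  0.2] w 0.0508 gf 0.0
xaxis yaw 93.96 zaxis [ 0.002 -0.001 -1.   ]
shift units now [-17.12  -2.25   0.05]
turn units [0.02 0.01 0.  ] shift units after turn [-17.13  -2.25   0.03]
```

```bash
python3 -m handwheel '[0.6,-1,-0.1,0,0,0,0, 0.6,-1,-0.15,0,0,0,0, 0.6,-1,-0.15,0,0,0,0, 0.6,-1,-0.15,0,0,0,0, 0.6,-1,-0.15,0,0,0,0]';python3 -m handwheel '[0.6,-1,-0.15,0,0,0,0, 0.6,-1,-0.15,0,0,0,0, 0.6,-1,-0.15,0,0,0,0, 0.6,-1,-0.15,0,0,0,0, 0.6,-1,-0.15,0,0,0,0]';python3 -m handwheel '[0.6,-1,-0.15,0,0,0,0, 0.6,-1,-0.15,0,0,0,0, 0.6,-1,-0.15,0,0,0,0, 0.6,-1,-0.15,0,0,0,0, 0.6,-1,-0.15,0,0,0,0]';python3 -m handwheel '[0.6,-1,-0.05,0,0,0,0, 0.6,-1,0,0,0,0,0, 0.6,-0.12,0,0,0,0,0, 0.6,0,0,0,0,0,0]'; python3 - <<'E'
from h import *
go(press(-.055,-.145,.356),93.95)
f=optics.grab_frame("wrist"); W=cloud(f).reshape(-1,3)
cv2.imwrite("pics/w4.png",f["color"][:,:,::-1])
g=press(-.055,-.145)
q=W[(abs(W[:,0]-g[0])<.025)&(abs(W[:,1]-g[1])<.03)&(W[:,2]>.215)&(W[:,2]<.235)]; print(rect(q),g)
E
```

```text
clock: 17.25
ee_pos: [0.5608, 0.1884, 0.429]
ee_rot: [2.143, 2.297, -0.004]
force: [-0.3, -0.1, -1.2]
grip_width: 0.0509
grasp_force: 0.0
clock: 17.88
ee_pos: [0.5505, 0.0626, 0.4291]
ee_rot: [-2.143, -2.297, 0.004]
force: [-0.0, 0.2, -0.3]
grip_width: 0.0511
grasp_force: 0.0
clock: 18.5
ee_pos: [0.5403, -0.0632, 0.4291]
ee_rot: [-2.143, -2.296, 0.003]
force: [-0.6, -0.4, 0.6]
grip_width: 0.051
grasp_force: 0.0
clock: 19.0
ee_pos: [0.5434, -0.1145, 0.4294]
ee_rot: [-2.143, -2.296, 0.001]
force: [-0.4, 0.5, -0.2]
grip_width: 0.0511
grasp_force: 0.0
t 19.00 pos [ 0.5434 -0.1145  0.4294] F [-0.4  0.5 -0.2] w 0.0511 gf 0.0
xaxis yaw 93.96 zaxis [-0.001  0.001 -1.   ]
shift units now [-0.02  0.03  2.94]
turn units [-0.01 -0.01  0.  ] shift units after turn [-0.02  0.03  2.94]
(array([ 544. , -114.3]), array([23.2, 22.7]), 18.8, 1235) [ 0.54401911 -0.11484428  0.        ]
```

View pics/w4.png

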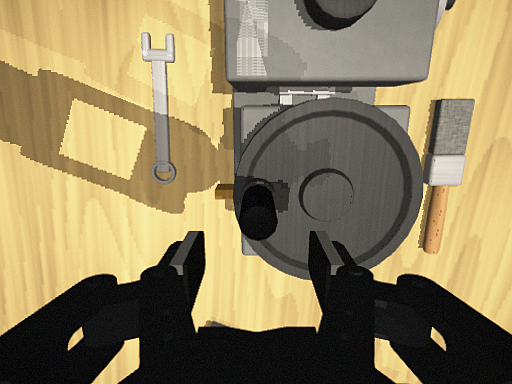

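The wrist view shows the crank grip at (259,215), with the brass pointer just outside it at (225,190). The grip lies between the open fingers and measures at (544.0,-114.3) mm.

```bash
python3 -m handwheel '[0.6,-0.01,0.03,1,0,0,0, 0.6,0,0,1,0,0,0, 0.6,0,0,0.9,0,0,0, 0.6,0,0,0.04,0,0,0, 0.3,0,0,0,0,0,0]'; python3 -m handwheel '[0,0,0,0,0,0,0, 0,0,0,0,0,0,0, 0,0,0,0,0,0,0]'; python3 - <<'E'
from h import *
go(press(-.055,-.145,.356),93.95)
# chords for 24 steps of 15 deg, tool x=press y, tool y=press x ; radius 55
a=np.radians(np.arange(0,361,15)); px=-55*np.cos(a); py=55*np.sin(a)
for i,(u,v) in enumerate(zip(np.diff(py)/25,np.diff(px)/25)): print(i+1,round(u,2),round(v,2),end=" | ")
E
```

```text
clock: 19.68
ee_pos: [0.5451, -0.1139, 0.3572]
ee_rot: [2.141, 2.298, 0.001]
force: [0.0, -1.0, 0.3]
grip_width: 0.0344
grasp_force: 0.0
clock: 20.05
ee_pos: [0.5443, -0.1143, 0.3582]
ee_rot: [-2.141, -2.298, 0.002]
force: [-4.9, -0.1, 3.6]
grip_width: 0.0224
grasp_force: 59.1
t 20.05 pos [ 0.5443 -0.1143  0.3582] F [-4.9 -0.1  3.6] w 0.0224 gf 59.1
xaxis yaw 94.04 zaxis [-0.002 -0.    -1.   ]
shift units now [-0.02 -0.01  0.09]
turn units [-0.02  0.    0.02] shift units after turn [-0.02 -0.01  0.09]
1 0.57 0.07 | 2 0.53 0.22 | 3 0.46 0.35 | 4 0.35 0.46 | 5 0.22 0.53 | 6 0.07 0.57 | 7 -0.07 0.57 | 8 -0.22 0.53 | 9 -0.35 0.46 | 10 -0.46 0.35 | 11 -0.53 0.22 | 12 -0.57 0.07 | 13 -0.57 -0.07 | 14 -0.53 -0.22 | 15 -0.46 -0.35 | 16 -0.35 -0.46 | 17 -0.22 -0.53 | 18 -0.07 -0.57 | 19 0.07 -0.57 | 20 0.22 -0.53 | 21 0.35 -0.46 | 22 0.46 -0.35 | 23 0.53 -0.22 | 24 0.57 -0.07 |
```

```bash
python3 -m handwheel '[0,0.57,0.07,0,0,0,0, 0,0.53,0.22,0,0,0,0, 0,0.46,0.35,0,0,0,0]'; python3 -m handwheel '[0,0.35,0.46,0,0,0,0, 0,0.22,0.53,0,0,0,0, 0,0.07,0.57,0,0,0,0]'; python3 - <<'E'
from h import *
go(press(0,-.09,.356),93.95)
E
```

```text
clock: 20.42
ee_pos: [0.5574, -0.0745, 0.3582]
ee_rot: [-2.142, -2.298, 0.005]
force: [-3.6, -1.9, 2.4]
grip_width: 0.0226
grasp_force: 59.2
clock: 20.8
ee_pos: [0.5964, -0.0555, 0.3582]
ee_rot: [2.141, 2.298, -0.001]
force: [-4.6, -2.2, 6.2]
grip_width: 0.0226
grasp_force: 59.6
t 20.80 pos [ 0.5964 -0.0555  0.3582] F [-4.6 -2.2  6.2] w 0.0226 gf 59.6
xaxis yaw 94.06 zaxis [ 0.    -0.001 -1.   ]
shift units now [-0.02 -0.05  0.09]
turn units [0.   0.01 0.02] shift units after turn [-0.02 -0.05  0.09]
```

Tracks well, with low forces. I carry on to three quarters.

```bash
python3 -m handwheel '[0,-0.07,0.57,0,0,0,0, 0,-0.22,0.53,0,0,0,0, 0,-0.35,0.46,0,0,0,0, 0,-0.46,0.35,0,0,0,0]'; python3 -m handwheel '[0,-0.53,0.22,0,0,0,0, 0,-0.57,0.07,0,0,0,0, 0,-0.57,-0.07,0,0,0,0, 0,-0.53,-0.22,0,0,0,0]';  python3 -m handwheel '[0,-0.46,-0.35,0,0,0,0, 0,-0.35,-0.46,0,0,0,0, 0,-0.22,-0.53,0,0,0,0, 0,-0.07,-0.57,0,0,0,0]'; python3 - <<'E'
from h import *
go(press(0,-.2,.356),93.95)
E
```

```text
clock: 21.3
ee_pos: [0.6457, -0.0805, 0.3581]
ee_rot: [-2.141, -2.298, 0.005]
force: [-10.7, -1.2, 9.0]
grip_width: 0.0224
grasp_force: 59.7
clock: 21.8
ee_pos: [0.6495, -0.1335, 0.3581]
ee_rot: [-2.139, -2.295, -0.005]
force: [-6.5, 8.0, 8.6]
grip_width: 0.0226
grasp_force: 59.9
clock: 22.3
ee_pos: [0.6053, -0.1652, 0.3582]
ee_rot: [2.138, 2.294, 0.009]
force: [3.6, 4.2, 3.4]
grip_width: 0.0226
grasp_force: 59.4
t 22.30 pos [ 0.6053 -0.1652  0.3582] F [3.6 4.2 3.4] w 0.0226 gf 59.4
xaxis yaw 94.02 zaxis [ 0.008  0.    -1.   ]
shift units now [-0.02 -0.11  0.09]
turn units [0.08 0.   0.01] shift units after turn [-0.02 -0.1   0.09]
```

```bash
python3 -m handwheel '[0,0.07,-0.57,0,0,0,0, 0,0.22,-0.53,0,0,0,0, 0,0.35,-0.46,0,0,0,0, 0,0.46,-0.35,0,0,0,0]'; python3 -m handwheel '[0,0.53,-0.22,0,0,0,0, 0,0.3,-0.06,0,0,0,0, 0,0,0,0,0,0,0, 0,0,0,0,0,0,0]'; python3 - <<'E'
from h import *
go([.5443,-.1143,.358],93.95)
f=optics.grab_frame("top"); W=cloud(f); 
g=press(-.055,-.145)
f2=optics.grab_frame("wrist"); cv2.imwrite("pics/w5.png",f2["color"][:,:,::-1])
E
```

```text
clock: 22.8
ee_pos: [0.5536, -0.1421, 0.3581]
ee_rot: [2.139, 2.294, -0.002]
force: [3.0, -3.8, 6.2]
grip_width: 0.0228
grasp_force: 59.7
clock: 23.3
ee_pos: [0.5448, -0.1209, 0.3581]
ee_rot: [2.141, 2.298, -0.002]
force: [-1.9, 0.7, 9.3]
grip_width: 0.0224
grasp_force: 60.1
t 23.30 pos [ 0.5448 -0.1209  0.3581] F [-1.9  0.7  9.3] w 0.0224 gf 60.1
xaxis yaw 94.04 zaxis [-0.    -0.001 -1.   ]
shift units now [ 0.27 -0.    0.  ]
turn units [-0.    0.01  0.02] shift units after turn [ 0.27 -0.    0.  ]
```

View pics/w5.png

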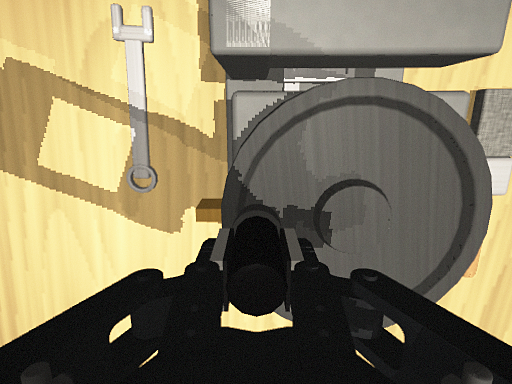

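The wrist view shows the crank grip held at (256,265), a few mm short of the brass pointer at (210,210). I close the last 6.6 mm, release and lift clear.

```bash
python3 -m handwheel '[0,0.2,-0.01,0,0,0,0, 0,0.07,0,0,0,0,0, 0,0,0,0,0,0,0]'; python3 -m handwheel '[0.6,0,0,0,0,0,0, 0.6,0,0,0,0,0,0, 0.6,0,0,0,0,0,0, 0.6,0,0,-0.8,0,0,0, 0.6,0,0,-1,0,0,0]'; python3 -m handwheel '[0.6,0,0,-1,0,0,0, 0.6,0,0,-1,0,0,0, 0.6,0,0,0,0,0,0]'; python3 - <<'E'
from h import *
f=optics.grab_frame("wrist"); W=cloud(f).reshape(-1,3)
g=press(-.055,-.145)
q=W[(abs(W[:,0]-g[0])<.025)&(abs(W[:,1]-g[1])<.03)&(W[:,2]>.215)&(W[:,2]<.235)]; print(rect(q),g)
go([.5443,-.1143,.43],93.95)
E
```

```text
clock: 23.78
ee_pos: [0.5441, -0.1149, 0.3581]
ee_rot: [2.14, 2.297, -0.004]
force: [-1.0, -2.6, 9.0]
grip_width: 0.0227
grasp_force: 60.1
clock: 24.4
ee_pos: [0.5442, -0.1141, 0.4003]
ee_rot: [-2.139, -2.296, 0.003]
force: [0.9, -0.1, -0.0]
grip_width: 0.0517
grasp_force: 0.0
clock: 24.78
ee_pos: [0.5453, -0.1144, 0.4536]
ee_rot: [2.139, 2.295, 0.003]
force: [0.6, -0.1, -0.0]
grip_width: 0.0511
grasp_force: 0.0
(array([ 544.4, -115.5]), array([22.6, 23.2]), 48.8, 968) [ 0.54401911 -0.11484428  0.        ]
t 24.82 pos [ 0.5448 -0.1143  0.4517] F [ 0.3  0.4 -0.6] w 0.0510 gf 0.0
xaxis yaw 94.03 zaxis [ 0.001 -0.    -1.   ]
shift units now [ 0.   -0.02  0.87]
turn units [0.01 0.   0.01] shift units after turn [ 0.   -0.02  0.87]
```

The crank is back within about 1 mm of its starting place. I retract towards the robot and check the whole scene.

```bash
python3 -m handwheel '[0.6,-0.5,-1,0,0,0,0, 0.6,-0.5,-1,0,0,0,0, 0.6,-0.5,-1,0,0,0,0, 0.6,-0.5,-1,0,0,0,0, 0.6,-0.5,-1,0,0,0,0]'; python3 -m handwheel '[0.6,-0.5,-1,0,0,0,0, 0.6,-0.5,-0.5,0,0,0,0, 0.6,-0.5,0,0,0,0,0, 0.6,0,0,0,0,0,0]'; python3 - <<'E'
from h import *
f=optics.grab_frame("top"); W=cloud(f)
def reg(u0,u1,v0,v1,z0,z1):
    p=W[int(v0/1.5):int(v1/1.5),int(u0/1.5):int(u1/1.5)].reshape(-1,3); return p[(p[:,2]>z0)&(p[:,2]<z1)]
for n,a in dict(bar=(530,580,270,335,.03,.06),angle=(190,235,325,390,.03,.06),grip=(415,455,275,315,.205,.24),plate=(295,335,250,310,.08,.102)).items():
    p=reg(*a); print(n,*(rect(p) if len(p) else "-"))
cv2.imwrite("pics/t9.png",cv2.resize(f["color"][:,:,::-1],(768,576)))
E
```

```text
clock: 25.45
ee_pos: [0.4232, -0.1855, 0.4491]
ee_rot: [-2.139, -2.295, 0.001]
force: [-0.2, -0.8, -0.8]
grip_width: 0.0515
grasp_force: 0.0
clock: 25.95
ee_pos: [0.3899, -0.226, 0.4505]
ee_rot: [-2.142, -2.296, -0.0]
force: [0.8, 0.9, 0.7]
grip_width: 0.0511
grasp_force: 0.0
bar [ 534.6 -391.1] [ 41.3 101.5] 69.6 418
angle [421.2 346.3] [ 5.4 96.9] 83.5 80
grip [ 544.  -115.4] [21.8 21.8] 0.7 66
plate [585.   99.2] [59.1  5.4] 5.2 37
```

View pics/t9.png

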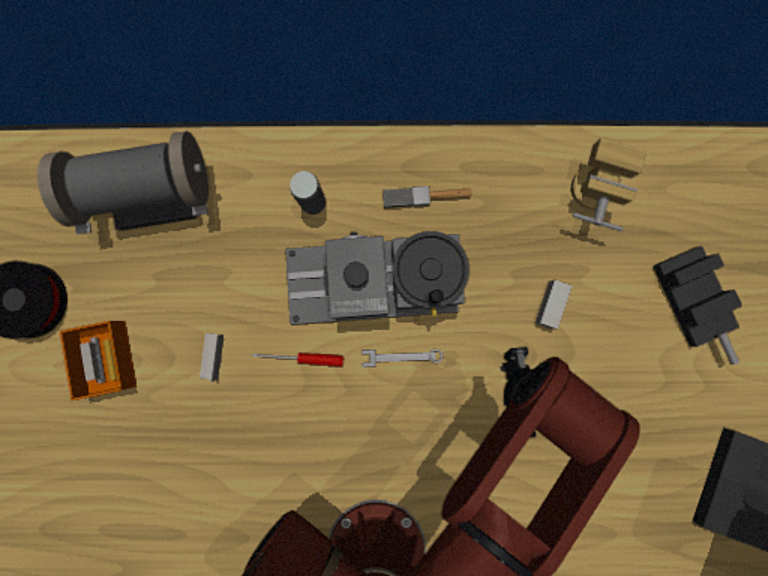

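The top view shows the carrier shut, with nothing left sticking out at (285,286). The crank is at (435,297) next to the brass pointer, about 1° from its start. The offcuts and tools have not moved and the arm is clear.

```bash
python3 -c "
from cell import manip
print(manip.job_done())"
```

```text
the job is handed in; nothing more can be done
None
```

The job is handed in at about 26 s: the channel is in the pocket, the carrier is shut against its stop, and the handwheel made one clockwise turn, with the crank stopping about 1° short of its start; the bystanders are unmoved and the arm is clear.

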